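# Roll the specimen tube onto the reading line and scan it

### The job

Without picking it up, push the top of the longer lying specimen tube sideways with the fingertips so that it rolls along the dark mat and comes to rest on the marked white line, lying along the line. Then press the button on top of the code reader all the way down and let go. Leave the short tube and everything else where it is.

Things in the scene. Friction and masses are not known exactly. Their poses are not given: they have to be found in the camera images.
- line_mid (a point): Middle of the marked line: straight, white, 170 mm long, 6 mm wide, on the upper face of a dark mat (220 mm along the line, 380 mm across, 3 mm thick, fixed, upper face 3 mm above the bench). The point lies on the mat's upper face; x runs along the line towards the code reader, y across the line in the mat's plane, z up.
- long_tube_center (a point): Centre of the longer capped tube, the one to roll: smooth white cylinder, 30 mm diameter, 115 mm long, about 60 g, blue cap of the same diameter on the end nearer the reader. Lies left or right of the line, nearly parallel, centre 15 mm above the mat. x: the tube's own axis; y, z turn as it rolls. Rolls when pushed sideways above mid-height; after a push under 50 mm/s it stops within about 10 mm.
- short_tube_center (a point): Centre of the short capped tube, to be left alone: 30 mm in diameter, 65 mm long, same white body and blue cap, lying on the mat on the other side of the line. x axis is its own axis.
- scan_button_top (a point): Centre of the top of the round grey push button (30 mm diameter) on the code reader, a fixed white box 70 mm along the line, 80 mm across and 55 mm high, beyond the far end of the line, its dark window facing the line. The button goes straight down 6 mm against a spring (about 5 N fully down) and springs back.
- scan_button (a joint): Travel of the button in m: 0 up, 0.006 fully pressed.
- canister: Steel canister with a lid and knob, 72 mm in diameter, 94 mm high, standing beside the reader. Origin at the centre of its underside. Leave alone.
- bur_block: Pale block with upright dental burs, 75 x 90 mm, 52 mm high, standing on the other side of the reader. Origin at the centre of its underside. Leave alone.
- dish: Flat round covered dish, 88 mm in diameter, 17 mm high, on the bench to the right of the mat. Origin at the centre of its underside. Leave alone.
There are look-alikes about, which are no part of the job. Leave any green, purple or red look-alike of the part that bears scan_button_top alone.

How it is judged (in metres and radians):
On the way, in this order (a step that is already met when the one before it is completed fails the run):
1. the long tube is rolling: it has turned more than a third of the way round (angle between long_tube_center's own z axis and vertical above 2.1 rad), for 0.02 s.
2. the long tube lies on the line, at rest (y of long_tube_center in the frame of line_mid between -0.01 and 0.01 m and angle between the x axis of long_tube_center and the x axis of line_mid, either way round below 0.18 rad and linear speed of long_tube below 0.02 m/s), for 0.2 s.
3. the reader's button is pressed down (value of joint scan_button above 0.0045 m), for 0.05 s.
At the end, for the whole second after the job is handed in: The long tube lies at rest on the mat, axis within 10 mm of the line, within 0.18 rad of parallel, middle within 50 mm of the line's middle; the button was then pressed (over 4.5 mm) and is up again; short tube, canister, bur block and dish are within 20 mm of their starts (y of long_tube_center in the frame of line_mid between -0.01 and 0.01 m and x of long_tube_center in the frame of line_mid between -0.05 and 0.05 m and z of long_tube_center in the frame of line_mid below 0.02 m and angle between the x axis of long_tube_center and the x axis of line_mid, either way round below 0.18 rad and linear speed of long_tube below 0.01 m/s and value of joint scan_button below 0.002 m and distance of each of short_tube_center, canister, bur_block, dish from where it was at the start of the episode below 0.02 m); the robot touches nothing.
It fails at once if the long tube is lifted off the mat (over 10 mm) (z of long_tube_center in the frame of line_mid above 0.025 m).
It fails at once if the short tube is moved over 20 mm (distance of short_tube_center from where it was at the start of the episode above 0.02 m).
It fails at once if the canister is moved over 20 mm (distance of canister from where it was at the start of the episode above 0.02 m).
It fails at once if the bur block is moved over 20 mm (distance of bur_block from where it was at the start of the episode above 0.02 m).
It fails at once if the dish is moved over 20 mm (distance of dish from where it was at the start of the episode above 0.02 m).
It also fails if it takes over 51 s, if anything falls off the work surface, if the arm or the gripper's body presses on something with over 40 N, if the wrist force passes 120 N, or if a joint passes its speed limit or range.

### The arm

A 6-joint arm with a two-finger parallel gripper is mounted at the origin on the work surface. World frame = base frame: x ahead of the robot, y to its left, z up, the work surface at z = 0. Lengths are in mm, angles in rad, forces in N, time in s.
With the tool pointing down it reaches from about 300 to 850 mm from the base axis. Payload 4.2 kg.
Tool frame: the origin (TCP) lies midway between the tips of the shut fingers; the grasp point (between the pads) lies 19 mm behind it (bot.grasp_offset is the distance from the TCP to the grasp point, in mm); z points along the fingers, y is the line along which they close (so a half turn about z gives the same grasp; the last joint's range is limited). The gripper opens to 91 mm and grips with 3 to 60 N. Pads are 32 mm wide; open, the fingers measure 118 mm over their backs; the gripper's body (76 mm by 178 mm) begins 60 mm behind the grasp point.
Start: joints at [-0.02, 0.32, 1.565, -0, 1.257, -0.02], TCP at [575.016, 0, 213.976] pointing down, gripper open.
Joint ranges: [-3.11, 3.11], [-0.84, 2.01], [0.21, 2.61], [-1.34, 4.49], [0.05, 2.63], [-2.56, 2.56]. Speed limits (rad/s): [2.57, 2.57, 3.14, 3.14, 3.14, 3.14].

### API

Orientations are given as a 3x3 rotation matrix whose columns are the frame's x, y, z axes.
In Python, from cell import bot, get_image, calibration, order gives the robot as it stands.
- The arm moves only by the tool apply_moves, never from a script. Its argument "series" is a list of rows, each a list of 7 numbers: the turn, a rotation vector about the tool's x, y, z in rad, then the shift along the tool's x, y, z in mm, then the closure, from -1 (fully open) to 1 (shut). In form: [[ax, ay, az, tx, ty, tz, jaw], ...]. A call has 1 to 12 rows; each row shifts and turns the commanded pose from where the row before left it, along the tool's axes as they then stand; what a row does not reach is not made up. A row lasts 1/10 s, in which the tool goes at most 50 mm and 8.59 degrees, less where a joint would pass 70% of its speed; a pose out of reach is approached as far as the arm can. A call is refused whole if a number of a shift passes 50 or a number of a turn 0.15, either way. A call with a gripper value outside its range is refused whole. The fingers move at their own pace and stop on an object; "grip_force" is the grip in N (left out, the last holds). Time passes only in rows, so rows that do not move let the fingers close. It gives the time, the measured TCP pose, the force, the opening and the grip force at its end, in the units of the state.
- bot.observe(): the state, without advancing time (a new reading comes with each control period).
- get_image(name): name is "scene" or "side" or "wrist"; returns the picture (384x512x3 uint8, red, green, blue); there is no depth.
- calibration(name): a dict with "vertical_fov" (degrees; the focal length in pixels is half the picture's height over the tangent of half this angle, whatever the lens; pixels are square), "cx", "cy" (the principal point, pixels), "T" (4x4, takes a point from camera to world coordinates). Camera axes: x right, y down, z forward; pixel columns grow to the right and rows downward; lengths in mm; the calibration is good to about 2 mm. A picture is of the moment at which its call begins: read the wrist's pose just before it. calibration takes no time and is no camera call; for the wrist camera it gives the pose at the moment of the call.
- order.hand_in(): hands the job in; it is judged then, once.
The state is a dict: "time": time; "qpos": joint angles; "qvel": joint speeds; "joint_torque": joint torques, N m; "tool_pos": TCP position; "ee_rot": TCP orientation; "force": force on the tool from outside, world axes, zero at the start; "wrist_torque": the same for the moment, N m; "gripper_width": opening from 0.0 (shut) to 1.0 (fully open); "grip_force": force on a finger pad.
Only numpy, scipy, OpenCV 4.12 (cv2) and the standard library are available. Lean on these libraries where they do the work, as an engineer would, in place of code of your own. Each camera call takes 0.05 s, during which the arm holds its last target. There are 200 camera calls.

## Working session

There is one attempt and no reset: what is moved stays moved. The work goes in short steps, Python scripts to look and compute and a tool call to move; the robot and the scene stay as the last step left them, time stands still between calls to the robot, and variables do not carry over. Pictures are saved under pics/ and viewed, at most 10 in all, crops included, and the job is handed in when it is done.

Besides the shell and the picture viewer there is one more tool, called by a JSON object that holds its "api" and its "payload", one argument or row to a line. apply_moves: Moves the arm, as the interface text tells. Its arguments: {"type":"object","properties":{"series":{"type":"array"},"grip_force":{"type":"number"}},"required":["series"]}

```bash
mkdir -p pics; cat > h.py <<'E'
import numpy as np, cv2
from cell import bot, get_image, calibration, order
def ray(c,px,z):
    T=np.array(c["T"]); f=192/np.tan(np.radians(c["vertical_fov"])/2)
    px=np.atleast_2d(px).astype(float)
    d=np.c_[(px[:,0]-c["cx"])/f,(px[:,1]-c["cy"])/f,np.ones(len(px))]@T[:3,:3].T
    o=T[:3,3]; return o+d*((z-o[2])/d[:,2])[:,None]
E
python3 - <<'E'
from h import *
ims=[]
for n in ("scene","side"):
    c=calibration(n); im=get_image(n); cv2.imwrite(f"pics/{n}0.png",im[:,:,::-1]); ims.append(im)
    print(n,np.round(np.array(c["T"])[:3],3).tolist(),c["vertical_fov"],c["cx"],c["cy"])
c=calibration("wrist"); im=get_image("wrist"); cv2.imwrite("pics/wrist0.png",im[:,:,::-1])
print(np.round(np.array(c["T"])[:3],2).tolist(),c["vertical_fov"]); s=bot.observe(); print(s["tool_pos"],s["ee_rot"])
E
```

```text
scene [[-0.884, 0.313, -0.346, 1046.61], [0.467, 0.568, -0.678, 800.076], [-0.016, -0.761, -0.648, 834.648]] 50.541477187425734 255.90161927903418 194.37485604989038
side [[0.897, -0.329, 0.295, 346.255], [-0.442, -0.664, 0.603, -608.618], [-0.003, -0.671, -0.741, 808.931]] 57.33799594050644 257.02231287544987 194.34948130418016
[[1.0, -0.0, -0.0, 574.15], [-0.0, -0.96, -0.28, 79.02], [-0.0, 0.28, -0.96, 384.16]] 71.73956449853068
[5.74607733e+02 1.31040775e-02 2.13289351e+02] [[-5.42566368e-05  9.99999027e-01 -1.39362273e-03]
 [ 9.99999999e-01  5.42545809e-05 -1.51305712e-06]
 [-1.43744524e-06 -1.39362281e-03 -9.99999029e-01]]
```

View pics/scene0.png

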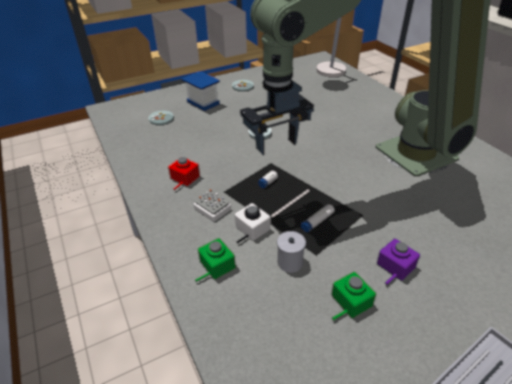

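View pics/wrist0.png

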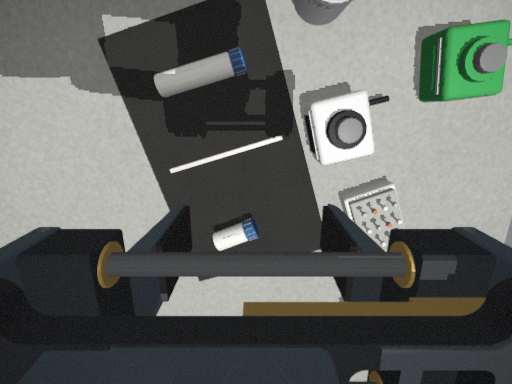

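The wrist view shows the line from (171,170) to (282,138), the long tube from (160,85) to its cap at (243,62), the short tube near (236,234), and the reader's button near (348,130). Next I'll turn these into positions and check them against the given sizes.

```bash
python3 - <<'E'
from h import *
c=calibration("wrist"); im=cv2.imread("pics/wrist0.png"); hsv=cv2.cvtColor(im,cv2.COLOR_BGR2HSV)
print({k:v for k,v in c.items() if k!="T"})
g=im.min(2)
def blob(m,seed):
    n,l=cv2.connectedComponents(m.astype(np.uint8)); k=l[seed[1],seed[0]]; ys,xs=np.where(l==k); return np.c_[xs,ys].astype(np.float32),k
m=g>150
p,_=blob(m,(226,154)); r=cv2.minAreaRect(p); b=cv2.boxPoints(r); print("line px",r)
w=ray(c,b,3); print(np.round(w,1))
P=ray(c,p,3)[:,:2].astype(np.float32); r=cv2.minAreaRect(P);print("line",r)
m=cv2.morphologyEx(((g>75)|((hsv[...,0]>95)&(hsv[...,0]<125)&(hsv[...,1]>120)&(im[...,0]>60))).astype(np.uint8),cv2.MORPH_OPEN,np.ones((3,3)))
for s,z in (((200,75),18),((230,237),18)):
    p,k=blob(m,s); P=ray(c,p,z)[:,:2].astype(np.float32); r=cv2.minAreaRect(P); print("tube",len(p),k,r,np.round(ray(c,cv2.boxPoints(cv2.minAreaRect(p)),z),0).tolist())
# button
bm=(abs(g.astype(int)-110)<50)&(hsv[...,1]<40)
p,k=blob(bm,(348,130)); (x,y),rad=cv2.minEnclosingCircle(p); 
for z in (60,65,70): 
  print("btn",z,(x,y),rad,ray(c,[[x,y],[x+rad,y]],z).round(1))
v=np.vstack([cv2.resize(im[30:210,140:400],None,fx=2.4,fy=2.4)]); cv2.imwrite("pics/c.png",v)
s=cv2.imread("pics/side0.png"); cv2.imwrite("pics/s.png",s)
E
```

```text
{'vertical_fov': 71.73956449853068, 'cx': 255.68603692419222, 'cy': 186.2039213625993}
line px ((225.82443237304688, 153.9230194091797), (5.074530601501465, 116.75581359863281), 73.0724868774414)
[[447.   -6.    3. ]
 [609.6  43.2   3. ]
 [611.9  36.4   3. ]
 [448.5 -13.3   3. ]]
line ((529.2520751953125, 15.086984634399414), (170.45335388183594, 7.245338439941406), 16.84523582458496)
tube 2118 5 ((501.1875, 121.99346160888672), (119.2739028930664, 29.974384307861328), 15.873781204223633) [[440.0, 121.0, 18.0], [554.0, 152.0, 18.0], [563.0, 124.0, 18.0], [447.0, 91.0, 18.0]]
tube 856 11 ((541.5289306640625, -106.50302124023438), (71.13130950927734, 32.94632339477539), 20.883974075317383) [[504.0, -103.0, 18.0], [570.0, -78.0, 18.0], [580.0, -110.0, 18.0], [513.0, -135.0, 18.0]]
btn 60 (255.5, 191.5) 319.30010986328125 [[573.7 -23.4  60. ]
 [982.1 -23.4  60. ]]
btn 65 (255.5, 191.5) 319.30010986328125 [[573.7 -21.8  65. ]
 [975.9 -21.9  65. ]]
btn 70 (255.5, 191.5) 319.30010986328125 [[573.7 -20.2  70. ]
 [969.6 -20.3  70. ]]
```

View pics/s.png

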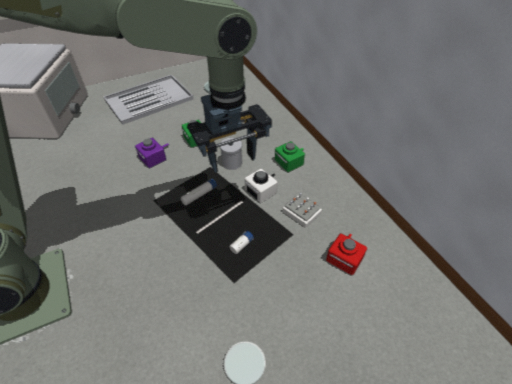

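{"api": "apply_moves", "payload": {
  "series": [
    [0, 0, 0, 42.5, -22, 0, -0.4],
    [0, 0, 0, 42.5, -22, 0, -0.4],
    [0, 0, 0, 42.5, -22, 0, -0.4],
    [0, 0, 0, 42.5, -22, 0, -0.4],
    [0, 0, -0.145, 0, 0, 20, -0.4],
    [0, 0, -0.145, 0, 0, 20, -0.4],
    [0, 0, 0, 0, 0, 40, -0.4],
    [0, 0, 0, 0, 0, 40, -0.4],
    [0, 0, 0, 0, 0, 20, -0.4],
    [0, 0, 0, 0, 0, 0, -0.4],
    [0, 0, 0, 0, 0, 0, -0.4]
  ]
}}

```text
time: 1.25
tool_pos: [487.4, 170.1, 74.3]
ee_rot: [[-0.286, 0.958, 0.0], [0.958, 0.286, 0.0], [-0.0, 0.0, -1.0]]
force: [-0.5, -0.0, 0.2]
gripper_width: 0.695
grip_force: 0.0
```

```bash
cat >> h.py <<'E'
L0=np.array([529.25,15.1]); A=np.radians(16.85); X=np.array([np.cos(A),np.sin(A)]); N=np.array([-np.sin(A),np.cos(A)])
def rel(p): d=np.asarray(p)[:2]-L0; return np.round([d@X,d@N],1)
E
python3 - <<'E'
from h import *
s=bot.observe(); print(s["time"],s["tool_pos"].round(1),rel(s["tool_pos"]),s["ee_rot"].round(3).tolist(),s["force"],s["gripper_width"])
cv2.imwrite("pics/w1.png",get_image("wrist")[:,:,::-1])
E
```

```text
1.25 [487.4 170.1  74.3] [  4.9 160.5] [[-0.286, 0.958, 0.0], [0.958, 0.286, 0.0], [-0.0, 0.0, -1.0]] [-0.52447384 -0.04330608  0.24070048] 0.6945175929778625
```

View pics/w1.png

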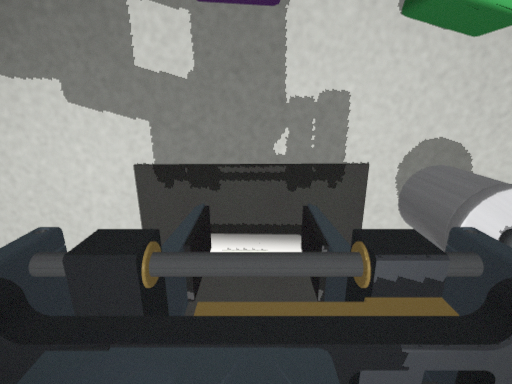

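The fingers are behind the tube and parallel to it. The canister is close on the right, so I'll shift 16 mm away along the tube, lower, and start pushing.

{"api": "apply_moves", "payload": {
  "series": [
    [0, 0, 0, 0, -16, 0, -0.1],
    [0, 0, 0, 0, 0, 20, -0.1],
    [0, 0, 0, 0, 0, 20, -0.1],
    [0, 0, 0, 0, 0, 10.5, -0.1],
    [0, 0, 0, -5, 0, 0, -0.1],
    [0, 0, 0, -5, 0, 0, -0.1],
    [0, 0, 0, -4, 0, 0, -0.1],
    [0, 0, 0, -4, 0, 0, -0.1],
    [0, 0, 0, -4, 0, 0, -0.1],
    [0, 0, 0, -4, 0, 0, -0.1],
    [0, 0, 0, -4, 0, 0, -0.1],
    [0, 0, 0, -4, 0, 0, -0.1]
  ]
}}

```text
time: 2.5
tool_pos: [481.5, 132.5, 23.5]
ee_rot: [[-0.286, 0.958, 0.0], [0.958, 0.286, 0.0], [-0.0, 0.0, -1.0]]
force: [-0.3, -0.2, -0.0]
gripper_width: 0.547
grip_force: 0.0
```

```bash
cat >> h.py <<'E'
def look(name):
    s=bot.observe(); print(s["time"],"tcp",s["tool_pos"].round(1),rel(s["tool_pos"]),"F",s["force"].round(1))
    a=get_image("scene"); b=get_image("side"); w=get_image("wrist")
    v=np.hstack([cv2.resize(a[130:290,190:390],(400,320),interpolation=2),cv2.resize(b[150:310,130:330],(400,320),interpolation=2)])
    cv2.imwrite(f"pics/{name}.png",v[:,:,::-1]); cv2.imwrite(f"pics/{name}_w.png",w[:,:,::-1]); cv2.imwrite(f"pics/{name}_side.png",b[:,:,::-1])
E
python3 -c "
from h import *
look('p1')"
```

```text
2.5 tcp [481.5 132.5  23.5] [-11.7 126.2] F [-0.3 -0.2 -0. ]
```

View pics/p1.png

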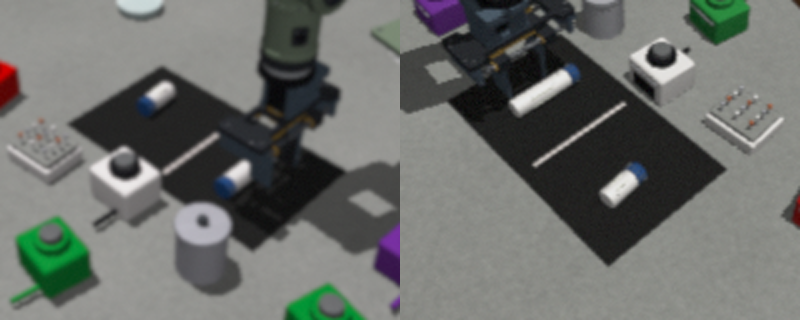

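Both fingers are on the tube in the side view (tube near (545,90), parallel to the line), and it is starting to roll. I'll keep pushing.

{"api": "apply_moves", "payload": {
  "series": [
    [0, 0, 0, -4, 0, 0, -0.1],
    [0, 0, 0, -4, 0, 0, -0.1],
    [0, 0, 0, -4, 0, 0, -0.1],
    [0, 0, 0, -4, 0, 0, -0.1],
    [0, 0, 0, -4, 0, 0, -0.1],
    [0, 0, 0, -4, 0, 0, -0.1],
    [0, 0, 0, -4, 0, 0, -0.1],
    [0, 0, 0, -4, 0, 0, -0.1],
    [0, 0, 0, -4, 0, 0, -0.1],
    [0, 0, 0, -3, 0, 0, -0.1],
    [0, 0, 0, -2, 0, 0, -0.1],
    [0, 0, 0, 0, 0, 0, -0.1]
  ]
}}

```text
time: 3.85
tool_pos: [493.2, 93.3, 23.5]
ee_rot: [[-0.286, 0.958, 0.0], [0.958, 0.286, 0.0], [-0.0, 0.0, -1.0]]
force: [0.4, -0.9, 0.1]
gripper_width: 0.552
grip_force: 0.0
```

```bash
cat >> h.py <<'E'
def tube(seed=None):
    c=calibration("side"); b=get_image("side"); hsv=cv2.cvtColor(b,cv2.COLOR_RGB2HSV)
    m=(b.min(2)>110)|((hsv[...,0]>95)&(hsv[...,0]<125)&(hsv[...,1]>110)&(b[...,2]>60))
    n,l,st,ce=cv2.connectedComponentsWithStats(m.astype(np.uint8))
    for k in range(1,n):
        if not 60<st[k,4]<1500: continue
        ys,xs=np.where(l==k); P=ray(c,np.c_[xs,ys],18)[:,:2].astype(np.float32)
        q=P-L0; u=q@X; v=q@N
        if abs(u.mean())>85 or abs(v.mean())>180: continue
        r=cv2.fitLine(P,cv2.DIST_L2,0,.01,.01).ravel(); a=np.arctan2(r[1],r[0])-A; a=(a+np.pi/2)%np.pi-np.pi/2
        print("blob",st[k,4],"u",u.min().round(),u.max().round(),"v",((np.percentile(v,1)+np.percentile(v,99))/2).round(1),np.ptp(v).round(1),"ang",a.round(3))
E
python3 -c "
from h import *
look('p2'); tube()"
```

```text
3.85 tcp [493.2  93.3  23.5] [-11.8  85.3] F [ 0.4 -0.9  0.1]
blob 338 u -48.0 74.0 v 55.4 34.6 ang 0.005
blob 117 u -86.0 78.0 v -7.5 8.0 ang -0.001
blob 229 u -50.0 21.0 v -116.2 34.7 ang 0.121
```

View pics/p2.png

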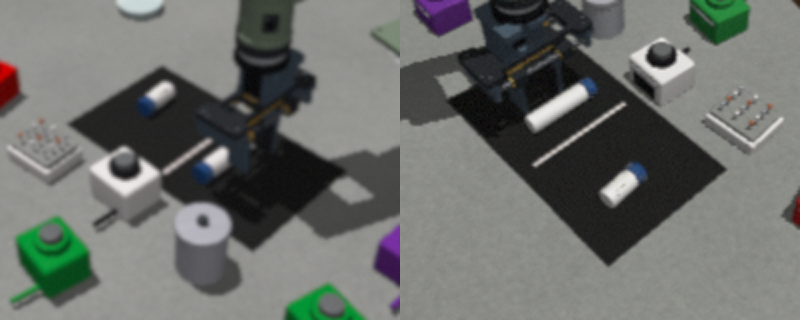

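The tube is now about 54 mm from the line and still parallel, 30 mm ahead of the TCP as predicted. I'll continue and slow down near the line.

{"api": "apply_moves", "payload": {
  "series": [
    [0, 0, 0, -4, 0, 0, -0.1],
    [0, 0, 0, -4, 0, 0, -0.1],
    [0, 0, 0, -4, 0, 0, -0.1],
    [0, 0, 0, -4, 0, 0, -0.1],
    [0, 0, 0, -4, 0, 0, -0.1],
    [0, 0, 0, -4, 0, 0, -0.1],
    [0, 0, 0, -4, 0, 0, -0.1],
    [0, 0, 0, -3, 0, 0, -0.1],
    [0, 0, 0, -3, 0, 0, -0.1],
    [0, 0, 0, -2, 0, 0, -0.1],
    [0, 0, 0, -2, 0, 0, -0.1],
    [0, 0, 0, 0, 0, 0, -0.1]
  ]
}}

```text
time: 5.25
tool_pos: [504.1, 57.0, 23.5]
ee_rot: [[-0.286, 0.958, 0.0], [0.958, 0.286, -0.0], [-0.0, 0.0, -1.0]]
force: [-0.3, 0.4, 0.7]
gripper_width: 0.55
grip_force: 0.0
```

```bash
python3 -c "
from h import *
look('p3'); tube()"
```

```text
5.25 tcp [504.1  57.   23.5] [-11.9  47.4] F [-0.3  0.4  0.7]
blob 462 u -86.0 78.0 v 11.0 45.3 ang 0.055
blob 230 u -50.0 21.0 v -116.2 34.7 ang 0.125
```

{"api": "apply_moves", "payload": {
  "series": [
    [0, 0, 0, -2, 0, 0, -0.1],
    [0, 0, 0, -2, 0, 0, -0.1],
    [0, 0, 0, -2, 0, 0, -0.1],
    [0, 0, 0, -2, 0, 0, -0.1],
    [0, 0, 0, -2, 0, 0, -0.1],
    [0, 0, 0, -2, 0, 0, -0.1],
    [0, 0, 0, -1.5, 0, 0, -0.1],
    [0, 0, 0, -1, 0, 0, -0.1],
    [0, 0, 0, -1, 0, 0, -0.1],
    [0, 0, 0, 0, 0, 0, -0.1],
    [0, 0, 0, 0, 0, 0, -0.1]
  ]
}}

```text
time: 6.55
tool_pos: [508.4, 42.3, 23.4]
ee_rot: [[-0.286, 0.958, 0.0], [0.958, 0.286, 0.0], [-0.0, 0.0, -1.0]]
force: [0.0, -0.2, 0.3]
gripper_width: 0.554
grip_force: 0.0
```

```bash
python3 -c "
from h import *
look('p4'); tube()"
```

```text
6.55 tcp [508.4  42.3  23.4] [-12.1  32.1] F [ 0.  -0.2  0.3]
blob 357 u -49.0 78.0 v 2.5 33.7 ang -0.004
blob 228 u -50.0 21.0 v -116.2 34.7 ang 0.126
```

View pics/p4.png

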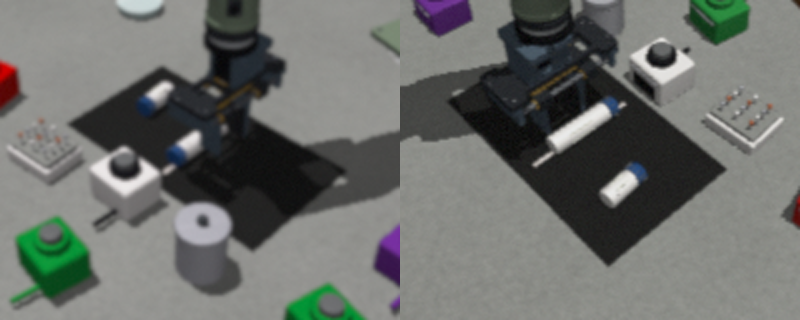

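The tube now lies on the line with v about 0 to 2 mm and is parallel. I'll back off and rise, then check the tube and measure the button from the wrist camera.

{"api": "apply_moves", "payload": {
  "series": [
    [0, 0, 0, 5, 0, 0, -0.1],
    [0, 0, 0, 15, 0, 0, -0.1],
    [0, 0, 0, 10, 0, -20, -0.1],
    [0, 0, 0, 0, 0, -40, 0.3],
    [0, 0, 0, 0, 20, -40, 1],
    [0, 0, 0, -20, 30, -40, 1],
    [0, 0, 0, -30, 30, -30, 1],
    [0, 0, 0, -30, 10, 0, 1],
    [0, 0, 0, -10, 0, 0, 1],
    [0, 0, 0, 0, 0, 0, 1]
  ]
}}

```text
time: 7.75
tool_pos: [607.2, 12.0, 188.6]
ee_rot: [[-0.285, 0.959, -0.002], [0.959, 0.285, 0.0], [0.001, -0.002, -1.0]]
force: [-0.3, 0.4, -0.3]
gripper_width: 0.004
grip_force: 0.0
```

```bash
python3 -c "
from h import *
look('p5'); tube()"
```

```text
7.75 tcp [607.2  12.  188.6] [ 73.7 -25.6] F [-0.3  0.4 -0.3]
blob 356 u -49.0 78.0 v 2.4 34.1 ang -0.002
blob 229 u -50.0 21.0 v -116.2 34.7 ang 0.129
```

View pics/p5_w.png

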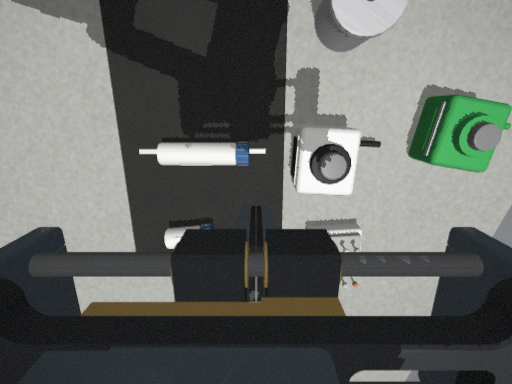

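The tube lies on the line: its body is centred near row 153 and the line shows at rows 151–152. The button is at about (331,163). I'll compute both.

```bash
python3 - <<'E'
from h import *
c=calibration("wrist"); im=cv2.imread("pics/p5_w.png"); g=cv2.cvtColor(im,cv2.COLOR_BGR2GRAY)
a,b=g[146:160,142:153].astype(float),g[146:160,255:264].astype(float)
lc=lambda r,x: (x,146+np.average(np.arange(14),weights=np.clip(r.mean(1)-90,0,None)))
print("line",[rel(q) for q in ray(c,[lc(a,147),lc(b,259)],3)])
for x in (175,205,230):
    col=np.where(g[135:175,x]>90)[0]+135; print("tube",x,col.min(),col.max(),rel(ray(c,[x,(col.min()+col.max())/2],18)[0]))
print("tube ends",rel(ray(c,[157,154],18)[0]),rel(ray(c,[249,153],18)[0]))
print(g[163,305:358].tolist()); print(g[138:188,331].tolist())
s=g[138:190,305:358]
ys,xs=np.where((s>75)&(s<150)&(np.hypot(*(np.mgrid[138:190,305:358]-np.array([163,331])[:,None,None]))<16))
print("grey",len(xs),xs.mean()+305,ys.mean()+138,np.sqrt(len(xs)/np.pi))
for z in (60,65,70): print(z,ray(c,[xs.mean()+305,ys.mean()+138],z).round(1),"rad",np.sqrt(len(xs)/np.pi)*np.diff(ray(c,[[331,163],[332,163]],z),axis=0)[0,:2]@X)
E
```

```text
line [array([-74.1,  -0.1]), array([77.1, -0. ])]
tube 175 143 165 [-32.   -1.5]
tube 205 143 165 [ 6.9 -1.6]
tube 230 143 165 [39.3 -1.8]
tube ends [-55.3  -1.5] [64.  -0.5]
[249, 249, 250, 250, 165, 43, 26, 65, 83, 83, 81, 79, 80, 69, 57, 60, 69, 86, 88, 89, 89, 159, 167, 166, 165, 164, 162, 162, 162, 162, 161, 159, 160, 158, 156, 156, 155, 154, 151, 153, 148, 105, 69, 54, 57, 48, 237, 248, 249, 243, 236, 216, 187]
[249, 249, 246, 226, 165, 147, 54, 37, 59, 68, 63, 65, 59, 34, 49, 68, 79, 98, 124, 156, 152, 152, 154, 157, 163, 162, 165, 164, 164, 165, 166, 165, 167, 168, 166, 167, 166, 168, 164, 164, 152, 120, 73, 73, 72, 119, 205, 249, 249, 249]
grey 169 330.0473372781065 163.37869822485206 7.334464586120832
60 [[682.2  55.2  60. ]] rad 8.412288488372079
65 [[680.6  55.7  65. ]] rad 8.27206845988185
70 [[678.9  56.3  70. ]] rad 8.131848431390853
```

```bash
python3 - <<'E'
from h import *
c=calibration("wrist"); f=192/np.tan(np.radians(c["vertical_fov"])/2)
T0=np.array([[1,0,0,574.15],[0,-.96,-.28,79.02],[0,.28,-.96,384.16],[0,0,0,1]]); 
def disc(fn,ctr):
    im=cv2.imread(fn); g=cv2.cvtColor(im,cv2.COLOR_BGR2GRAY); yy,xx=np.mgrid[:384,:512]
    m=((g>115)&(g<185)&(np.hypot(xx-ctr[0],yy-ctr[1])<17)).astype(np.uint8); m=cv2.morphologyEx(m,cv2.MORPH_OPEN,np.ones((5,5)))
    ys,xs=np.where(m); print(fn,len(xs),xs.min(),xs.max(),ys.min(),ys.max()); return np.array([(xs.min()+xs.max())/2,(ys.min()+ys.max())/2]),np.ptp(xs)/2+.5
p1,r1=disc("pics/p5_w.png",(335,167)); p0,r0=disc("pics/wrist0.png",(349,130))
import math
th=math.asin(.28); T0[1,1]=T0[2,2]=-math.cos(th)
c0=dict(c,T=T0)
for z in (55,60,65,70,75,80): print(z,ray(c0,p0,z)[0].round(1),ray(c,p1,z)[0].round(1),"r",(r1*np.linalg.norm(np.diff(ray(c,[p1,p1+[1,0]],z),axis=0))).round(1))
im=cv2.imread("pics/p5_w.png")[110:210,280:390]; a=cv2.imread("pics/side0.png")[150:220,230:300]
cv2.imwrite("pics/z.png",np.hstack([cv2.resize(im,(440,400)),cv2.resize(cv2.imread("pics/wrist0.png")[80:180,300:390],(360,400))]))
E
```

```text
pics/p5_w.png 446 321 345 155 179
pics/wrist0.png 479 338 361 119 142
55 [688.3  53.6  55. ] [688.7  51.6  55. ] r 14.6
60 [686.6  54.   60. ] [687.   52.2  60. ] r 14.4
65 [684.8  54.4  65. ] [685.3  52.8  65. ] r 14.2
70 [683.1  54.8  70. ] [683.6  53.4  70. ] r 13.9
75 [681.4  55.2  75. ] [681.8  54.   75. ] r 13.7
80 [679.6  55.6  80. ] [680.1  54.6  80. ] r 13.4
```

View pics/z.png

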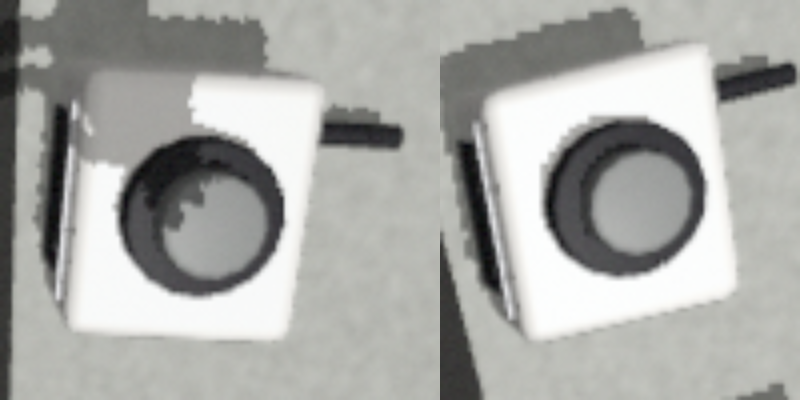

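The picture shows the grey button top inside a dark collar on the white reader. Two views put it at about (683.5, 54), with its top near z 65–75. I'll move above it and go down gently.

{"api": "apply_moves", "payload": {
  "series": [
    [0, 0, 0, 6, 28.5, 0, 1],
    [0, 0, 0, 6, 28.5, 0, 1],
    [0, 0, 0, 6.5, 28, 10, 1],
    [0, 0, 0, 0, 0, 30, 1],
    [0, 0, 0, 0, 0, 30, 1],
    [0, 0, 0, 0, 0, 20, 1],
    [0, 0, 0, 0, 0, 10, 1],
    [0, 0, 0, 0, 0, 0, 1],
    [0, 0, 0, 0, 0, 0, 1]
  ]
}}

```text
time: 8.85
tool_pos: [684.6, 54.5, 90.6]
ee_rot: [[-0.286, 0.958, 0.002], [0.958, 0.286, 0.0], [-0.0, 0.002, -1.0]]
force: [0.4, 0.3, -0.0]
gripper_width: 0.004
grip_force: 0.0
```

{"api": "apply_moves", "payload": {
  "series": [
    [0, 0, 0, 0, 0, 3, 1],
    [0, 0, 0, 0, 0, 3, 1],
    [0, 0, 0, 0, 0, 3, 1],
    [0, 0, 0, 0, 0, 3, 1],
    [0, 0, 0, 0, 0, 0, 1],
    [0, 0, 0, 0, 0, 0, 1]
  ]
}}

```text
time: 9.45
tool_pos: [684.1, 54.1, 77.5]
ee_rot: [[-0.286, 0.958, -0.0], [0.958, 0.286, -0.0], [-0.0, -0.0, -1.0]]
force: [0.4, -0.5, -0.3]
gripper_width: 0.007
grip_force: 0.0
```

{"api": "apply_moves", "payload": {
  "series": [
    [0, 0, 0, 0, 0, 2, 1],
    [0, 0, 0, 0, 0, 2, 1],
    [0, 0, 0, 0, 0, 2, 1],
    [0, 0, 0, 0, 0, 0, 1],
    [0, 0, 0, 0, 0, 0, 1]
  ]
}}

```text
time: 9.95
tool_pos: [684.3, 54.1, 71.9]
ee_rot: [[-0.286, 0.958, 0.001], [0.958, 0.286, 0.0], [-0.0, 0.001, -1.0]]
force: [-1.0, -0.4, 3.2]
gripper_width: 0.006
grip_force: 2.2
```

{"api": "apply_moves", "payload": {
  "series": [
    [0, 0, 0, 0, 0, 1, 1],
    [0, 0, 0, 0, 0, 1, 1],
    [0, 0, 0, 0, 0, 0, 1],
    [0, 0, 0, 0, 0, 0, 1]
  ]
}}

```text
time: 10.35
tool_pos: [684.3, 54.1, 71.2]
ee_rot: [[-0.286, 0.958, 0.001], [0.958, 0.286, 0.0], [-0.0, 0.001, -1.0]]
force: [-2.2, 0.2, 11.2]
gripper_width: 0.006
grip_force: 5.4
```

{"api": "apply_moves", "payload": {
  "series": [
    [0, 0, 0, 0, 0, 1, 1],
    [0, 0, 0, 0, 0, 1, 1],
    [0, 0, 0, 0, 0, 0, 1],
    [0, 0, 0, 0, 0, 0, 1]
  ]
}}

```text
time: 10.75
tool_pos: [684.4, 54.1, 71.1]
ee_rot: [[-0.286, 0.958, 0.002], [0.958, 0.286, 0.0], [-0.001, 0.002, -1.0]]
force: [-5.2, -0.5, 18.1]
gripper_width: 0.006
grip_force: 9.2
```

Soft contact from about z 77, then a hard stop at 71.1, matches the full 6 mm travel. I'll release and check.

{"api": "apply_moves", "payload": {
  "series": [
    [0, 0, 0, 0, 0, -4, 1],
    [0, 0, 0, 0, 0, -10, 1],
    [0, 0, 0, 0, 0, -30, 1],
    [0, 0, 0, 0, 0, -40, 1],
    [0, 0, 0, 0, -30, -30, 1],
    [0, 0, 0, 0, -30, 0, 1],
    [0, 0, 0, -15, -20, 0, 1],
    [0, 0, 0, 0, 0, 0, 1],
    [0, 0, 0, 0, 0, 0, 1]
  ]
}}

```text
time: 11.65
tool_pos: [611.8, 16.8, 181.4]
ee_rot: [[-0.285, 0.958, 0.0], [0.958, 0.285, 0.001], [0.0, 0.0, -1.0]]
force: [0.8, -0.2, -0.6]
gripper_width: 0.007
grip_force: 0.0
```

```bash
python3 -c "
from h import *
look('p6'); tube()"
```

```text
11.65 tcp [611.8  16.8 181.4] [ 79.5 -22.3] F [ 0.8 -0.2 -0.6]
blob 356 u -49.0 78.0 v 2.4 34.1 ang -0.003
blob 230 u -50.0 21.0 v -116.2 34.7 ang 0.132
```

View pics/p6_w.png

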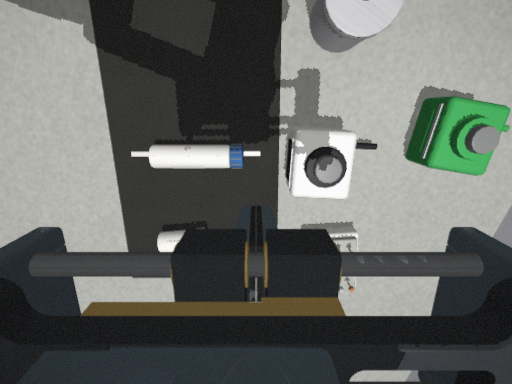

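The tube still lies on the line (row ~155), the button at (326,167) looks up again, and nothing else has moved. Handing in.

```bash
python3 -c "
from h import *
print(order.hand_in())"
```

```text
the job is handed in; nothing more can be done
None
```

I handed the job in: the long tube was rolled onto the line and lies within about 2 mm of it and parallel, and the button was pressed to its stop and released; no verdict came back.

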